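# Load the label roll and tip the caps into the pick corner

### The arm

A 7-joint arm with a two-finger parallel gripper is mounted at the origin on the work surface; the furniture and walls round the work are solid. World frame = base frame: x ahead of the robot, y to its left, z up, the work surface at z = 0. Lengths are in m, angles in rad, forces in N, time in s.
With the tool pointing down it reaches from about 0.425 to 0.975 m from the base axis. Payload 16.7 kg.
Tool frame: the origin (TCP) lies on the centre line of the jaws, within the pads' length; the fingertips stand 25 mm ahead of it and the grasp point (between the pads) lies 6 mm ahead of it (ctrl.finger_overhang is the distance from the TCP to the fingertips, in m); z points along the fingers, y is the line along which they close (so a half turn about z gives the same grasp; the last joint's range is limited). The gripper opens to 85 mm and grips with 20 to 120 N. Pads are 22 mm wide; open, the fingers measure 114 mm over their backs; the gripper's body (76 mm by 85 mm) begins 54 mm behind the grasp point. The pads swing forward as they close: fully open they stand 13 mm farther back than shut.
Start: joints at [1.187, 0.426, 0.074, 1.606, -0.034, 1.111, -0.067], TCP at [0.157, -0.656, 0.256] pointing down, gripper open.
Joint ranges: [-2.85, 2.85], [-0.5, 2.14], [-1.23, 1.37], [0.21, 2.46], [-1.02, 4.16], [0.16, 2.05], [-2.73, 2.73]. Speed limits (rad/s): [1.89, 1.89, 2.39, 2.39, 3.01, 3.01, 3.01].

### API

Orientations are given as a unit quaternion [w, x, y, z].
In Python, from rig import ctrl gives the robot as it stands. Calls block until the motion is done:
- ctrl.move_pose(position, orientation): joint-space move of the TCP to a pose.
- ctrl.move_linear(position, vel=0.15, attitude=None, force_limit=None): straight line of the TCP; attitude=None keeps the orientation; vel is the mean speed in m/s. With force_limit (N) it stops when the force on the tool has changed by that much, and returns True; else False.
- ctrl.move_j(angles): joint-space move.
- ctrl.grip(opening, squeeze=None): opening from 0.0 (shut) to 1.0 (fully open); squeeze is the grip in N (None keeps the last); returns when the fingers have stopped.
- ctrl.sleep(seconds).
- ctrl.solve_ik(position, orientation): joint angles nearest the present ones, or None.
- ctrl.state(): the state.
- ctrl.capture(name): name is "scene" or "top" or "wrist"; returns the picture (384x512x3 uint8, red, green, blue); there is no depth.
- ctrl.calibration(name): a dict with "fov_y" (degrees; the focal length in pixels is half the picture's height over the tangent of half this angle, whatever the lens; pixels are square), "cx", "cy" (the principal point, pixels), "origin" and "orientation" of the camera in the world. Camera axes: x right, y down, z forward; pixel columns grow to the right and rows downward; lengths in m; the calibration is good to about 2 mm. A picture is of the moment at which its call begins: read the wrist's pose just before it. calibration takes no time and is no camera call; for the wrist camera it gives the pose at the moment of the call.
A pose or a line that the arm cannot do raises ctrl.MotionError and nothing moves.
- ctrl.sign_off(): hands the job in; it is judged then, once.
Trained networks look in the newest picture that a camera, given by its name, has taken for a name from the list of things; names that differ only in an ending like _2 or _b are one class to them, and where a whole thing is asked for, a point or a joint stands for the part that bears it (a point fixed in the world has none). Each returns a list of dicts, best first, with "p" (0 to 1); they miss things now and then, are a little off and sometimes report something else, mostly with a low value. They report only what shows in the picture. A call takes as long as a camera call. They do not tell look-alikes from the thing itself.
- ctrl.find_in(camera, label): "pixel" ([row, column] in pixels, amid what is visible of it).
- ctrl.spot_point(camera, label): "pixel" ([row, column] in pixels: a listed point, or the origin of a listed thing).
The state is a dict: "t": time; "joint_positions": joint angles; "dq": joint speeds; "tau": joint torques, N m; "tool_pos": TCP position; "orientation": TCP orientation; "contact_force": force on the tool from outside, world axes, zero at the start; "torque": the same for the moment, N m; "opening": opening from 0.0 (shut) to 1.0 (fully open); "gripper_force": force on a finger pad.
Only numpy, scipy, OpenCV 4.12 (cv2) and the standard library are available. Lean on these libraries where they do the work, as an engineer would, in place of code of your own. Each camera call takes 0.05 s, during which the arm holds its last target. There are 200 camera calls.

### The job

Ready the aluminium carry tray for packing: slip the roll of seal labels over the upright post in the tray's empty bay, right down onto the post's foot, while the tray stands on the bench. Then lift the tray off the bench by its middle handle and tilt it so that all five loose lens caps slide together into the pick corner: the outer corner of their bay on the robot's side, where the rim dips. Finish while holding the tray still in the air like that, tilted, with the caps gathered in the corner for counting and the roll still on its post; leave the other things on the bench where they are.

Things in the scene. Friction and masses are not known exactly. Their poses are not given: they have to be found in the camera images.
- tray: open aluminium carry tray 160 (x) x 270 (y) x 38 mm, sheet 4 mm, 0.4 kg. Origin at the centre of its underside, z up; starts level, its x roughly along world x (yaw within 0.3 rad). A partition 5 mm thick, 46 mm high at y = 0 parts the roll bay (+y) from the cap bay (-y) and carries the handle. At the pick corner the rim of the -x wall dips to 24 mm
- handle (a point): middle of the tray's handle: black bar 124 mm long along tray x, 16 mm thick (tray y), 20 mm tall; this is its centre, 85 mm above the tray's underside. Open below between two uprights, 42 to 60 mm either side along x: take it by the middle from above, closing along tray y
- post_seat (a point): centre of the top of the post's foot (a disc 46 mm across), where the roll's underside comes to rest, 10 mm above the tray's underside, at tray x 0, y +67 mm. From here the steel post stands up along tray z: 24 mm in diameter, 58 mm tall, the last 10 mm tapered to 12 mm. The bay's walls are 64 mm away along y, 76 mm along x
- pick_corner (a point): the pick corner: the inner corner of the cap bay at floor level where the -x wall meets the -y end wall, at tray (-76, -131, 4) mm
- label_roll: roll of white seal labels on a card core, standing on end on the bench: 56 mm in diameter, 50 mm tall, through hole 30 mm in diameter, about 0.09 kg; origin at the centre of its underside, z along its axis
- cap1: push-on lens cap: smooth black plastic disc 24 mm in diameter, 10 mm thick, 12 g, loose in the tray's cap bay; origin at the centre of its underside, z up. Slides on the tray once the slope is about 7 to 11 degrees; rubbing along a wall it needs a little more
- cap2: push-on lens cap: smooth black plastic disc 24 mm in diameter, 10 mm thick, 12 g, loose in the tray's cap bay; origin at the centre of its underside, z up. Slides on the tray once the slope is about 7 to 11 degrees; rubbing along a wall it needs a little more
- cap3: push-on lens cap: smooth black plastic disc 24 mm in diameter, 10 mm thick, 12 g, loose in the tray's cap bay; origin at the centre of its underside, z up. Slides on the tray once the slope is about 7 to 11 degrees; rubbing along a wall it needs a little more
- cap4: push-on lens cap: smooth black plastic disc 24 mm in diameter, 10 mm thick, 12 g, loose in the tray's cap bay; origin at the centre of its underside, z up. Slides on the tray once the slope is about 7 to 11 degrees; rubbing along a wall it needs a little more
- cap5: push-on lens cap: smooth black plastic disc 24 mm in diameter, 10 mm thick, 12 g, loose in the tray's cap bay; origin at the centre of its underside, z up. Slides on the tray once the slope is about 7 to 11 degrees; rubbing along a wall it needs a little more
- thermometer: bystander: white hand-held thermometer 143 x 33 x 33 mm lying on the bench; origin under its middle
- driver: bystander: small green screwdriver 144 x 17 x 17 mm; origin under its middle
Things that resemble listed ones, but are neither listed nor needed, are in the scene too. Of the things that look like the label_roll, the largest one is meant.

How it is judged:
By the outcome, as a careful person would: the job done as asked, in the order asked, and still so for the second after the job is handed in, while the arm keeps its last pose, push and grip.
It also fails if it takes over 70 s, if anything falls off the work surface, if the arm or the gripper's body presses on something with over 40 N, if the wrist force passes 120 N, or if a joint passes its speed limit or range.

## Working session

There is one attempt and no reset: what is moved stays moved. The work goes in short steps, each a Python script; the robot and the scene stay as the last script left them, time stands still between calls to the robot, and variables do not carry over. Pictures are saved under pics/ and viewed, at most 10 in all, crops included, and the job is handed in when it is done.

```bash
ls; mkdir -p pics
cat > h.py <<'E'
import numpy as np, cv2
from scipy.spatial.transform import Rotation as R
from rig import ctrl
def q2m(q): return R.from_quat([q[1],q[2],q[3],q[0]]).as_matrix()
def m2q(M):
    q=R.from_matrix(M).as_quat(); return [q[3],q[0],q[1],q[2]]
def ray(c,px):
    f=192/np.tan(np.radians(c["fov_y"])/2)
    d=q2m(c["orientation"])@np.array([(px[1]-c["cx"])/f,(px[0]-c["cy"])/f,1])
    return np.array(c["origin"]),d
def at_z(c,px,z):
    o,d=ray(c,px); return o+d*(z-o[2])/d[2]
def proj(c,P):
    f=192/np.tan(np.radians(c["fov_y"])/2)
    v=q2m(c["orientation"]).T@(np.array(P)-c["origin"])
    return np.array([c["cy"]+f*v[1]/v[2],c["cx"]+f*v[0]/v[2]])
def save(im,n,s=1.0):
    cv2.imwrite("pics/"+n,cv2.resize(im[:,:,::-1],None,fx=s,fy=s,interpolation=cv2.INTER_CUBIC))
def down(yaw):  # tool z down, tool y at angle yaw from world y
    c,s=np.cos(yaw),np.sin(yaw)
    y=np.array([-s,c,0]); z=np.array([0,0,-1.]); return m2q(np.c_[np.cross(y,z),y,z])
E
python3 - <<'E'
from h import *
print(ctrl.state())
for n in("scene","top"):
    im=ctrl.capture(n); save(im,n+"0.png",1.5); c=ctrl.calibration(n); print(n,c)
    for l in("tray","label_roll","cap1","thermometer","driver"):
        print(l,[(np.round(d["pixel"]).tolist(),round(d["p"],2)) for d in ctrl.find_in(n,l)])
    for l in("handle","post_seat","pick_corner","label_roll","tray"):
        print("pt",l,[(np.round(d["pixel"],1).tolist(),round(d["p"],2)) for d in ctrl.spot_point(n,l)])
E
```

```text
pics
{'t': 0.0, 'joint_positions': array([ 1.18653244,  0.42675685,  0.07386995,  1.60659816, -0.03408565,
        1.11083311, -0.06706083]), 'dq': array([-1.53452345e-03, -4.80344168e-05, -1.15548100e-03,  5.59604457e-04,
        1.36239579e-04,  3.84083555e-04,  1.88691638e-03]), 'tau': array([ 5.30894577e-04, -9.49843740e+01,  3.76078516e+00, -4.63516474e+01,
        1.92433706e-02,  1.00196642e-02, -2.07073663e-05]), 'tool_pos': array([ 0.15688359, -0.65612331,  0.2555985 ]), 'orientation': array([-6.53425612e-04,  9.93118612e-01,  1.17110959e-01, -1.37964323e-04]), 'contact_force': array([-0.96928188,  0.03055186, -0.42006758]), 'torque': array([-0.01992975, -0.0801061 , -0.01559092]), 'gripper_force': 0.0, 'opening': 0.997811017163856}
scene {'fov_y': 47.94583707363837, 'cx': 258.6041913051128, 'cy': 189.07676316621647, 'origin': array([0.01706285, 0.91506019, 0.73702608]), 'orientation': array([ 0.09826619, -0.19592494,  0.85521834, -0.46963683])}
tray [([264.0, 210.0], 0.79)]
label_roll [([197.0, 272.0], 0.9), ([206.0, 244.0], 0.61), ([197.0, 307.0], 0.5), ([266.0, 207.0], 0.
[... 393 characters left out ...]
'cx': 253.82239801771428, 'cy': 198.3339756097761, 'origin': array([0.24938881, 0.02221366, 1.1153054 ]), 'orientation': array([ 0.06818076, -0.69445575,  0.71422264, -0.05448491])}
tray [([198.0, 184.0], 0.71)]
label_roll [([200.0, 294.0], 0.75), ([231.0, 313.0], 0.65), ([186.0, 262.0], 0.44), ([197.0, 181.0], 0.18)]
cap1 [([216.0, 195.0], 0.56), ([195.0, 216.0], 0.36)]
thermometer [([233.0, 361.0], 0.85)]
driver []
pt handle [([193.1, 179.6], 0.93)]
pt post_seat [([198.6, 164.2], 0.84), ([215.4, 191.7], 0.18), ([200.6, 289.7], 0.15)]
pt pick_corner [([219.5, 228.2], 0.58)]
pt label_roll [([233.2, 308.9], 0.7), ([188.2, 266.3], 0.61), ([202.0, 291.6], 0.54)]
pt tray [([198.2, 186.6], 0.91)]
```

View pics/scene0.png

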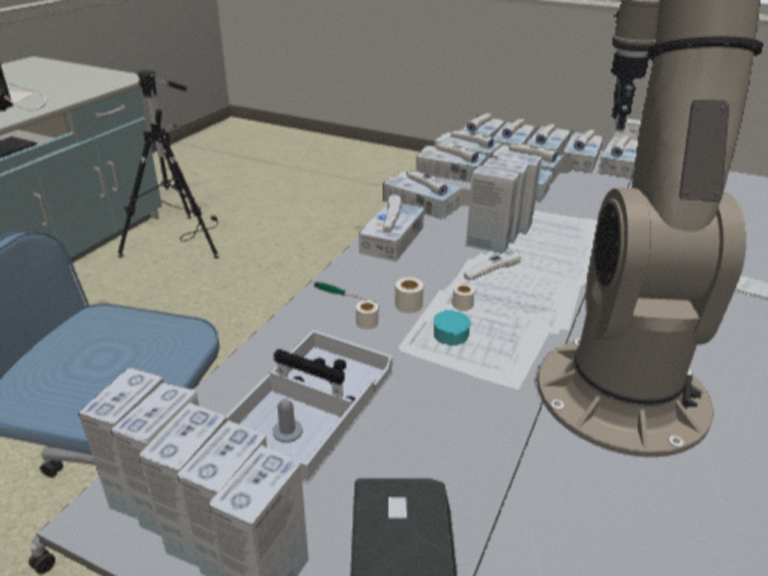

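View pics/top0.png

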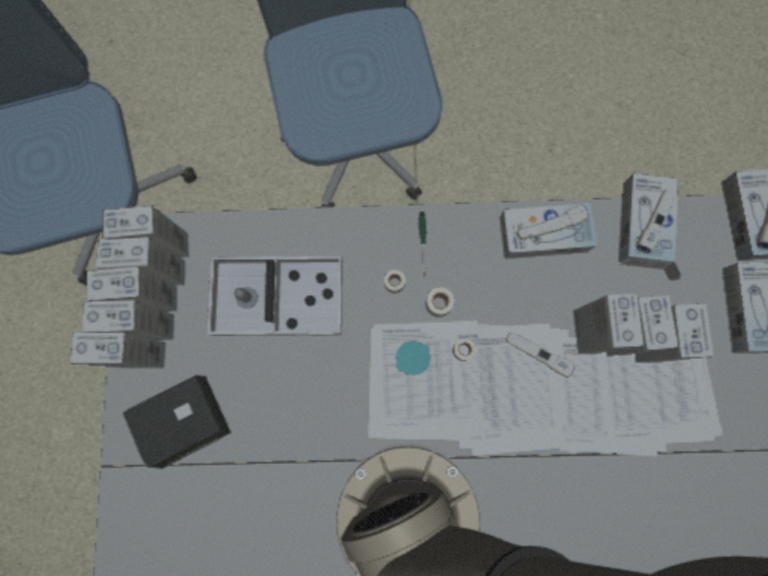

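Both views show three rolls. In the top picture they are at (200,293), (187,263) and (233,309). The one at (200,293) looks largest, both in the top view and in the scene view at (197,272). The tray is to the left, with its roll bay at -column (world +y) and five caps in the other bay. I'll confirm the roll with the wrist camera and a crop.

Run:
```python
from h import *
c=ctrl.calibration("top")
for px in([200,293],[187,263],[233,309]): print(at_z(c,px,.05))
for n,px,z in(("handle",[193.1,179.6],.085),("post",[198.6,164.2],.01),("corner",[219.5,228.2],.004),("driver",[150,281],.01),("post",[196,160],.068)): print(n,at_z(c,px,z))
p=at_z(c,[200,293],.05)
ctrl.move_pose([p[0]-.0,p[1],.32],down(0))
cw=ctrl.calibration("wrist"); im=ctrl.capture("wrist"); print(cw, ctrl.state()["t"])
save(im,"w1.png",1.5)
for l in("label_roll",):
    print([(np.round(d["pixel"],1).tolist(),round(d["p"],2)) for d in ctrl.find_in("wrist",l)])
    for d in ctrl.spot_point("wrist",l): print(d, at_z(cw,d["pixel"],0))
```

```text
[ 0.42793979 -0.07792934  0.05      ]
[0.47086588 0.01154742 0.05      ]
[ 0.32702616 -0.12091235  0.05      ]
handle [0.45274855 0.25889725 0.085     ]
post [0.45129487 0.32493569 0.01      ]
corner [0.37967389 0.12343107 0.004     ]
driver [ 0.59901003 -0.050507    0.01      ]
post [0.44901994 0.32187943 0.068     ]
{'fov_y': 58.8905924538591, 'cx': 259.44038227097525, 'cy': 194.21349772996615, 'origin': array([ 0.35253086, -0.07726509,  0.43803872]), 'orientation': array([0.10636314, 0.70027159, 0.69794946, 0.10570307])} 3.4417
[([64.8, 210.2], 0.79), ([191.0, 333.8], 0.63), ([160.8, 258.5], 0.56), ([171.2, 461.9], 0.16)]
{'pixel': [152.9, 258.0], 'p': 0.82} [ 0.43230882 -0.07959571  0.        ]
{'pixel': [187.3, 326.8], 'p': 0.81} [0.47912522 0.01237872 0.        ]
{'pixel': [66.8, 221.4], 'p': 0.57} [ 0.32720609 -0.12332483  0.        ]
```

View pics/w1.png

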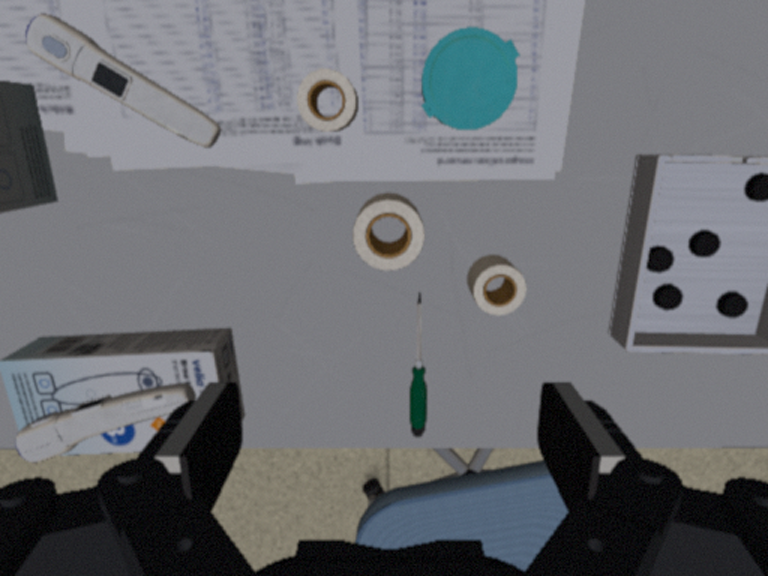

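The wrist view shows the roll at 1.5x px (234,389) with a ring about 70 px across. The other two, at (100,327) and (290,500), are about 60 and 52 px. The centre one is therefore the label_roll. Next I measure the tray.

Run:
```python
from h import *
cw=ctrl.calibration("wrist")
print("roll top",at_z(cw,[156,259.3],.05),"driver tip",at_z(cw,[195,279.5],.005))
ctrl.move_pose([.43,.27,.36],down(0))
cw=ctrl.calibration("wrist"); im=ctrl.capture("wrist"); print(ctrl.state()["t"],cw)
save(im,"w2.png",1.5)
for l,z in(("post_seat",.01),("handle",.085),("pick_corner",.004),("tray",0)):
    for d in ctrl.spot_point("wrist",l): print(l,d, at_z(cw,d["pixel"],z))
```

```text
roll top [ 0.42676464 -0.07764854  0.05      ] driver tip [ 0.48808719 -0.05091748  0.005     ]
4.9083 {'fov_y': 58.8905924538591, 'cx': 259.44038227097525, 'cy': 194.21349772996615, 'origin': array([0.35501524, 0.27029683, 0.47779289]), 'orientation': array([0.10652584, 0.70004013, 0.69821137, 0.105342  ])}
post_seat {'pixel': [164.9, 302.0], 'p': 0.68} [0.45721407 0.32909898 0.01      ]
handle {'pixel': [175.5, 251.3], 'p': 0.58} [0.45352854 0.25984402 0.085     ]
pick_corner {'pixel': [103.9, 153.0], 'p': 0.75} [0.37415565 0.12615608 0.004     ]
tray {'pixel': [162.2, 250.8], 'p': 0.82} [0.45527838 0.25706113 0.        ]
```

View pics/w2.png

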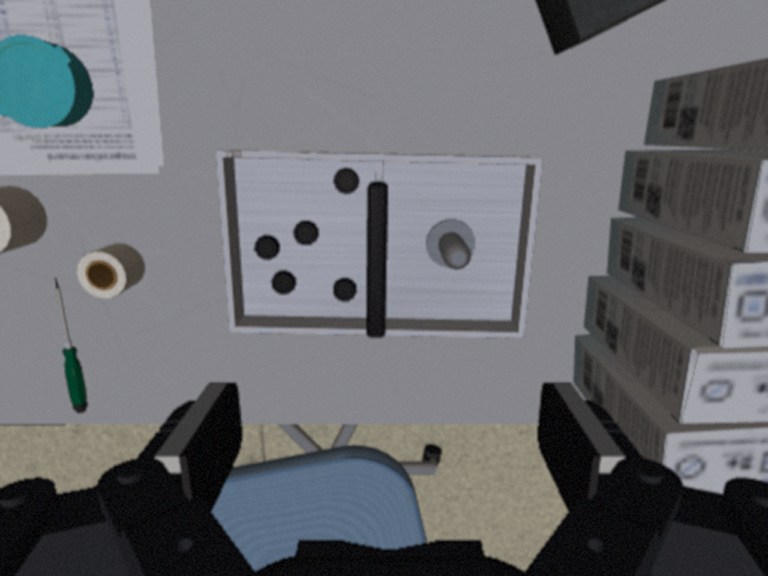

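The wrist view (1.5x px) shows the post's foot at (243,450), the post tip at about (257,458), the handle ends at (184,377) and (337,375), and the rim corners near (155,220), (160,540), (331,233) and (334,521). I'll fit the tray pose to these.

Run:
```python
from h import *
from scipy.optimize import least_squares
cw=ctrl.calibration("wrist")
M=[([-.080,-.135,.024],(155,220)),([-.080,.135,.038],(160,540)),([.080,-.135,.038],(331,233)),([.080,.135,.038],(334,521)),
([-.062,0,.095],(184,377)),([.062,0,.095],(337,375)),([0,.067,.01],(243,450)),([0,.067,.066],(257,458))]
def T(p,P):
    c,s=np.cos(p[2]),np.sin(p[2]); return np.array([p[0]+c*P[0]-s*P[1],p[1]+s*P[0]+c*P[1],P[2]])
f=lambda p:np.concatenate([proj(cw,T(p,P))-np.array(u)/1.5 for P,u in M])
r=least_squares(f,[.454,.258,0],loss="soft_l1"); p=r.x
print(p,np.round(f(p).reshape(-1,2),1).tolist()); np.save("tray.npy",p)
print("post",T(p,[0,.067,.01]),"corner",T(p,[-.076,-.131,.004]))
# grasp roll: grasp pt 32 mm up => TCP 38mm
x,y=.428,-.0784
ctrl.move_pose([x,y,.15],down(0)); ctrl.move_linear([x,y,.038],vel=.12,force_limit=15)
ctrl.grip(0,40); s=ctrl.state(); print(s["opening"],s["gripper_force"],s["tool_pos"],s["t"])
ctrl.move_linear([x,y,.24],vel=.15)
im=ctrl.capture("wrist"); save(im,"w3.png",1.5); s=ctrl.state(); print(s["opening"],s["contact_force"],s["t"])
cw=ctrl.calibration("wrist")
for d in ctrl.spot_point("wrist","label_roll"): print(d)
for dx in(-.004,0,.004): print(dx,proj(cw,[x+dx,y,.24-.038+.05])*1.5,proj(cw,[x+dx-.028,y,.24-.038+.05])*1.5)
```

```text
[ 0.45245007  0.25972659 -0.01427587] [[-1.7, 0.8], [-2.0, -0.2], [0.6, -1.1], [0.8, 1.1], [-0.3, -0.6], [1.6, 0.4], [0.2, -0.0], [0.2, -0.2]]
post [0.45340652 0.32671977 0.01      ] corner [0.37458773 0.12982487 0.004     ]
0.6568769652657241 38.83113456889987 [ 0.42827751 -0.07857657  0.03867824] 8.0833
0.6517967308124688 [ 0.08426324  0.57080088 -0.03428607] 9.6333
{'pixel': [243.6, 258.5], 'p': 0.79}
{'pixel': [59.4, 211.9], 'p': 0.77}
{'pixel': [205.8, 340.0], 'p': 0.71}
-0.004 [447.23271238 384.59629557] [338.61335689 384.08468534]
0 [461.55824915 384.66377058] [355.08841041 384.16228482]
0.004 [475.61139526 384.72996259] [371.22786761 384.23830361]
```

View pics/w3.png

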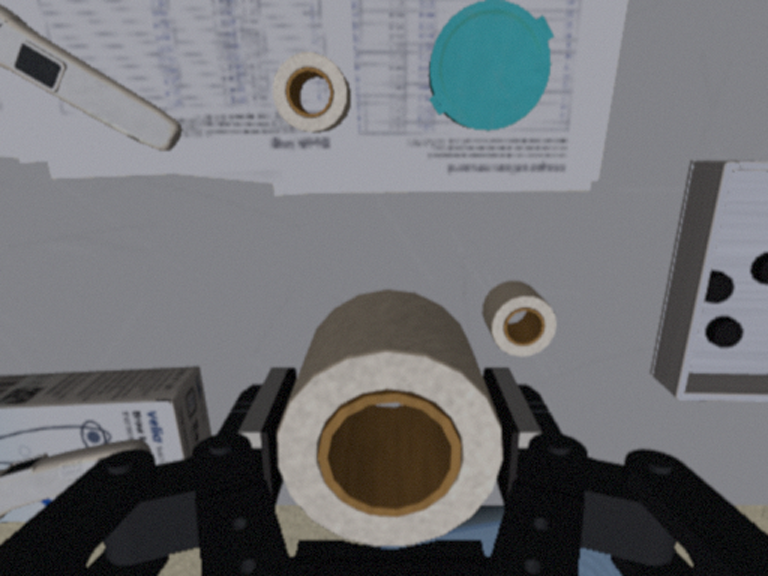

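The roll is held squarely. Its hole appears about 6 px right of and 6 px above the prediction, so the camera sees a bias or offset of (-1.5,+1.6) mm. I place at the same yaw so that cancels, and descend with force guarding.

Run:
```python
from h import *
x,y=.4549,.3251
q=down(0)
ctrl.move_pose([x,y,.135],q); ctrl.sleep(.2)
ok=False
for dx,dy in((0,0),(.004,0),(-.004,0),(0,.004),(0,-.004),(.004,.004),(-.004,.004),(.004,-.004),(-.004,-.004)):
    ctrl.move_linear([x+dx,y+dy,.122],vel=.1)
    hit=ctrl.move_linear([x+dx,y+dy,.049],vel=.05,force_limit=5)
    s=ctrl.state(); print(dx,dy,hit,s["tool_pos"],s["contact_force"],s["opening"],s["t"])
    if s["tool_pos"][2]<.085: break
save(ctrl.capture("wrist"),"w4.png",1.0)
```

```text
0 0 True [0.45449828 0.3252362  0.06763895] [ 0.08474672  2.35530272 -1.51870604] 0.6535492938311326 12.7917
```

Run:
```python
from h import *
def st(t=""):
    s=ctrl.state(); print(t,np.round(s["tool_pos"],4),np.round(s["contact_force"],1),round(s["opening"],3),round(s["t"],1))
st()
y=.3252
for i in range(4):
    fy=ctrl.state()["contact_force"]; 
    p=ctrl.state()["tool_pos"]
    ctrl.move_linear([p[0]+np.clip(fy[0]*.0005,-.001,.001),p[1]+np.clip(fy[1]*.0005,-.001,.001),p[2]],vel=.02); st("adj")
    p=ctrl.state()["tool_pos"]
    h=ctrl.move_linear([p[0],p[1],.048],vel=.03,force_limit=7); st(h)
    if ctrl.state()["tool_pos"][2]<.050: break
```

```text
[0.4544 0.3251 0.0678] [ 0.4  1.7 -1.3] 0.649 12.8
adj [0.4545 0.3258 0.0677] [ 0.4  0.5 -0.5] 0.65 13.1
True [0.4542 0.3262 0.0536] [-0.3  1.7 -3. ] 0.648 13.6
adj [0.4539 0.3267 0.0533] [-0.2 -1.3 -2.8] 0.653 13.8
True [0.4538 0.3267 0.05  ] [0.8 0.8 1.1] 0.651 14.0
```

View pics/w4.png

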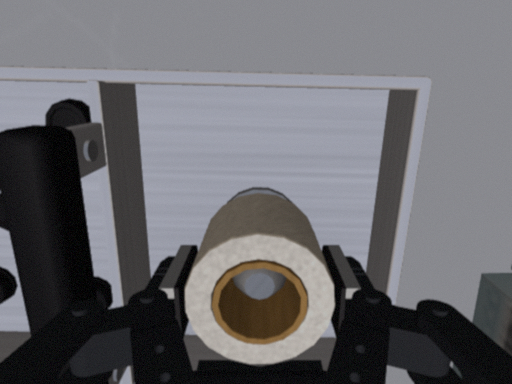

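The post stands inside the roll's hole at (285,260) px. The roll is on the post and the TCP is at z 0.050, about seated. I release partly, rise and check.

Run:
```python
from h import *
ctrl.grip(.82,40)
p=ctrl.state()["tool_pos"]; print(p,ctrl.state()["opening"],ctrl.state()["contact_force"])
ctrl.move_linear([p[0],p[1],.17],vel=.12)
ctrl.move_linear([.43,.26,.25],vel=.2)
ctrl.grip(1.0)
cw=ctrl.calibration("wrist"); w=ctrl.capture("wrist"); sc=ctrl.capture("scene"); print(ctrl.state()["t"])
sc=cv2.resize(sc[200:340,100:310],None,fx=2.6,fy=2.6,interpolation=cv2.INTER_CUBIC)
w2=cv2.resize(w,(486,364))
im=np.zeros((364,486+300,3),np.uint8); im[:,:486]=w2; s2=cv2.resize(sc,(300,200)); im[:200,486:]=s2
save(w,"w5raw.png"); save(np.vstack([sc]),"s5.png"); 
t=np.load("tray.npy")
for l,z in(("label_roll",.01),("handle",.085),("pick_corner",.004),("tray",0)):
    for d in ctrl.spot_point("wrist",l)[:3]: print(l,d["p"],np.round(d["pixel"],1), at_z(cw,d["pixel"],z))
save(im,"c5.png")
```

```text
[0.45375323 0.3266109  0.05020322] 0.8207348724389906 [-0.07073841  2.34149926  0.11153105]
16.575
label_roll 0.81 [201.3  39.9] [0.47276641 0.01790932 0.01      ]
label_roll 0.8 [182.3 315. ] [0.45112349 0.32171054 0.01      ]
handle 0.85 [208.5 249.8] [0.45474435 0.25279654 0.085     ]
pick_corner 0.89 [109.5 125.4] [0.37429855 0.1219319  0.004     ]
pick_corner 0.57 [128.4 221.5] [0.39376538 0.22119609 0.004     ]
tray 0.89 [180.4 249.5] [0.45158876 0.25011365 0.        ]
```

View pics/c5.png

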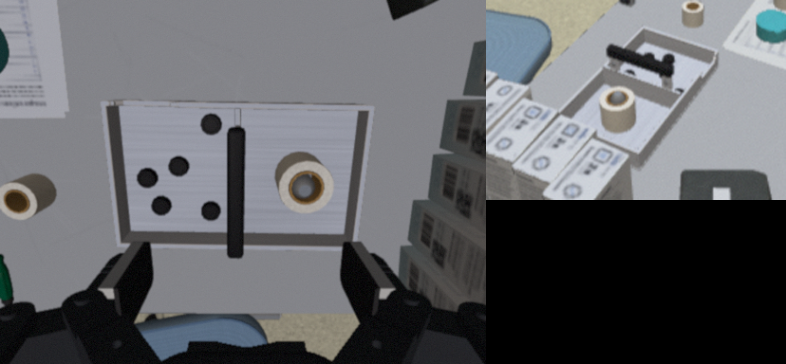

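Roll fully over the post, which shows in the hole at (186,304); the caps are still loose. I refit the tray pose before taking the handle, since it may have shifted.

Run:
```python
from h import *
from scipy.optimize import least_squares
cw=ctrl.calibration("wrist"); k=486/512
M=[([-.080,-.135,.024],(103,103)),([-.080,.135,.038],(106,373)),([.080,-.135,.038],(245,120)),([.080,.135,.038],(247,357)),
([-.062,0,.095],(127,237)),([.062,0,.095],(257,236)),([0,.067,.06],(186,304))]
def T(p,P):
    c,s=np.cos(p[2]),np.sin(p[2]); return np.array([p[0]+c*P[0]-s*P[1],p[1]+s*P[0]+c*P[1],P[2]])
f=lambda p:np.concatenate([proj(cw,T(p,P))-np.array(u)/k for P,u in M])
r=least_squares(f,[.454,.258,0],loss="soft_l1"); p=r.x
print(cw["origin"],p,np.round(f(p).reshape(-1,2),1).tolist()); np.save("tray2.npy",p)
```

```text
[0.35466366 0.26129783 0.36814535] [ 0.45104792  0.25163715 -0.00559772] [[-2.5, 4.3], [-3.7, 0.5], [1.3, -0.7], [0.3, -0.5], [0.5, -1.5], [1.6, 0.4], [-0.3, 0.1]]
```

The tray has slid about 7 mm (−y), so I use the new pose. The roll's edge is 39 mm from the handle, so I go in with the fingers half open.

Run:
```python
from h import *
def st(t=""):
    s=ctrl.state(); print(t,np.round(s["tool_pos"],4),np.round(s["contact_force"],1),round(s["opening"],3),round(s["gripper_force"]),round(s["t"],1))
x,y,yaw=.4515,.2505,-.008
q=down(yaw)
ctrl.grip(.44,40)
ctrl.move_pose([x,y,.14],q); 
h=ctrl.move_linear([x,y,.0915],vel=.08,force_limit=8); st(h)
ctrl.grip(0,60); st("grip"); ctrl.grip(0,110); st("grip")
ctrl.move_linear([x,y,.20],vel=.08); st("lift")
ctrl.move_linear([x,y-.03,.34],vel=.15); st("up")
def tilt(th,ph): # degrees, ph: 45 = diagonal, 90 = toward -y, in tray frame
    n=np.array([-np.cos(np.radians(ph)),-np.sin(np.radians(ph)),0]); n=R.from_euler("z",yaw).apply(n)
    return R.from_rotvec(np.radians(th)*np.cross([0,0,1],n)).as_matrix()@q2m(q)
for th,ph in((14,90),(14,60),(26,45),(28,45)):
    print(th,ph,ctrl.solve_ik([x,y-.03,.34],m2q(tilt(th,ph))))
sc=ctrl.capture("scene"); save(sc[60:320,90:330],"s6.png",2.2)
```

```text
False [0.4515 0.2508 0.0916] [ 0.1 -0.1  0.7] 0.438 0 18.6
grip [0.4517 0.2506 0.0921] [-0.6 -0.4  6.2] 0.176 59 18.9
grip [0.4518 0.2506 0.0922] [-1.7 -1.4  8.6] 0.165 107 19.1
lift [0.4513 0.2504 0.1996] [ 0.2 -0.1 -4.3] 0.166 107 20.6
up [0.4512 0.2204 0.3392] [ 0.2  0.3 -4.8] 0.169 107 21.7
14 90 [ 0.66097609  0.14847288 -1.18162541  1.89595473 -0.08520952  1.06864023
  1.09097611]
14 60 [ 0.68837536  0.03933806 -1.18394108  1.95465318 -0.10937732  0.96552179
  1.12427618]
26 45 [ 0.60674105 -0.14899961 -0.97644988  2.10661377 -0.43873273  0.73576283
  1.44286902]
28 45 [ 0.54590989 -0.15902573 -0.90986041  2.13054464 -0.48325468  0.70224408
  1.48436778]
```

View pics/s6.png

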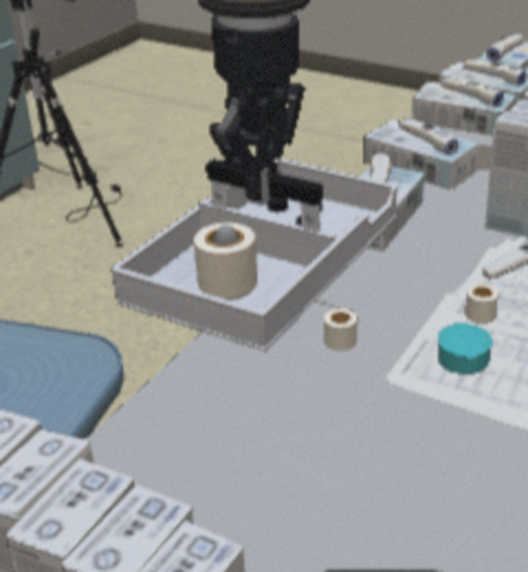

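The tray is in the air and level, with the roll seated on its post. Now I tilt in small steps, first toward -y and then to the diagonal.

```bash
cat >> h.py <<'E'
def tilt(th,ph,yaw=-.008):
    n=np.array([-np.cos(np.radians(ph)),-np.sin(np.radians(ph)),0]); n=R.from_euler("z",yaw).apply(n)
    return m2q(R.from_rotvec(np.radians(th)*np.cross([0,0,1],n)).as_matrix()@q2m(down(yaw)))
def st(t=""):
    s=ctrl.state(); print(t,np.round(s["tool_pos"],4),np.round(s["contact_force"],1),round(s["opening"],3),round(s["gripper_force"]),round(s["t"],1),np.round(s["joint_positions"],2))
E
python3 - <<'E'
from h import *
P=[.49,.20,.36]
ctrl.move_linear(P,vel=.1); st()
for i,(th,ph) in enumerate(((7,90),(13,90),(17,90),(18,75),(20,62),(23,52),(26,45))):
    t0=ctrl.state()["t"]
    ctrl.move_linear([P[0],P[1],P[2]+(.004 if i%2 else 0)],vel=.008,attitude=tilt(th,ph)); st((th,ph))
    ctrl.sleep(.3)
ctrl.sleep(1)
sc=ctrl.capture("scene"); w=ctrl.capture("wrist"); tp=ctrl.capture("top")
np.savez("im7.npz",sc=sc,w=w,tp=tp)
a=cv2.resize(sc[60:260,120:330],None,fx=2,fy=2); b=cv2.resize(tp[120:320,130:330],(400,400))
save(np.hstack([a[:400],b])[:,:800],"c7.png")
E
```

```text
[0.4897 0.2002 0.3597] [-0.4  0.2 -4.9] 0.166 107 22.4 [ 0.46  0.26 -1.13  1.75  0.24  1.29  0.83]
(7, 90) [0.4898 0.1986 0.3597] [-0.   0.3 -4.5] 0.168 108 22.7 [ 0.56  0.23 -1.15  1.78  0.12  1.2   0.95]
(13, 90) [0.49  0.2   0.364] [ 0.7 -0.6 -4.6] 0.168 108 23.7 [ 0.65  0.21 -1.16  1.8  -0.01  1.15  1.07]
(17, 90) [0.4901 0.1998 0.36  ] [-0.3 -0.8 -4.8] 0.164 108 24.6 [ 0.7   0.21 -1.17  1.82 -0.08  1.11  1.15]
(18, 75) [0.49   0.1997 0.3641] [-0.5  0.7 -5.1] 0.164 108 25.6 [ 0.75  0.13 -1.17  1.87 -0.14  1.03  1.21]
(20, 62) [0.4901 0.1998 0.3601] [-0.3  0.2 -4.5] 0.165 108 26.5 [ 0.79  0.06 -1.18  1.92 -0.21  0.94  1.28]
(23, 52) [0.49   0.1999 0.3641] [-0.1  0.4 -3.3] 0.165 108 27.5 [ 0.84 -0.03 -1.17  1.97 -0.31  0.86  1.39]
(26, 45) [0.49   0.2    0.3601] [ 0.4 -0.1 -4.4] 0.165 108 28.4 [ 0.84 -0.1  -1.14  2.02 -0.4   0.79  1.48]
```

```bash
python3 -c "
from h import *
w=np.load('im7.npz')['w']; c=cv2.imread('pics/c7.png')[:,:,::-1]
w=cv2.resize(w,(400,300)); c=cv2.resize(c,(800,390)) if c.shape[1]>800 else c
o=np.zeros((c.shape[0],max(800,c.shape[1]),3),np.uint8); o[:,:c.shape[1]]=c
c2=cv2.resize(o,(800,300)); full=np.zeros((600,800,3),np.uint8); full[:300]=c2; full[300:,:400]=w; save(full,'c7b.png')"
```

```text
(no output)
```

View pics/c7b.png

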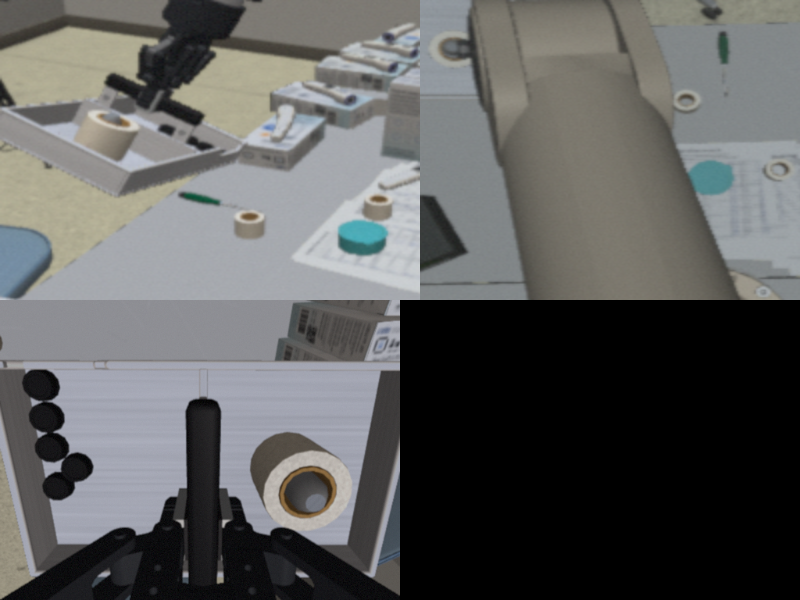

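The roll is on its post. In the wrist view the five caps lie along the -y wall at (385,40), (416,46), (446,52), (486,58) and (467,77), starting at the pick corner. They are a column rather than a cluster, so I measure it numerically, then buckle it with a -x tilt and return to the diagonal.

```bash
cat >> h.py <<'E'
def caps(show=True):
    s=ctrl.state(); cw=ctrl.calibration("wrist"); im=ctrl.capture("wrist")
    Rt=q2m(s["orientation"])@q2m(down(0)).T   # tray axes in world
    o=np.array(s["tool_pos"])-Rt[:,2]*.0922
    k=2.0; src=[];dst=[]
    for X,Y in((-90,-145),(80,-145),(80,-5),(-90,-5)):
        r,c=proj(cw,o+Rt@(np.array([X,Y,14])/1000)); src.append((c,r)); dst.append(((Y+145)*k,(X+90)*k))
    H=cv2.getPerspectiveTransform(np.float32(src),np.float32(dst))
    rec=cv2.warpPerspective(im,H,(280,340)); g=rec.max(2); m=(g<70).astype(np.float32)
    yy,xx=np.mgrid[-26:27,-26:27]; rr=np.hypot(xx,yy); K=np.where(rr<=23,1.,np.where(rr<=26,-.6,0)).astype(np.float32); K/=(rr<=23).sum()
    S=cv2.filter2D(m,-1,K); out=[]
    for _ in range(7):
        _,v,_,p=cv2.minMaxLoc(S); 
        if v<.35: break
        out.append((round(p[1]/k-90+76),round(p[0]/k-145+131),round(float(v),2))); cv2.circle(S,p,36,-1,-1)
    print("caps from corner (dx,dy,score):",out)
    if show:
        for row in m[::10,::5]: print("".join(".#"[int(v)] for v in row))
    return im,rec
E
python3 - <<'E'
from h import *
caps()
E
```

```text
caps from corner (dx,dy,score): [(74, 34, 0.91), (11, 17, 0.91), (34, 17, 0.9), (58, 17, 0.9), (91, 14, 0.9), (140, 64, 0.87), (131, 102, 0.86)]
###.....................................................
###.....................................................
##......................................................
##.........####.........................................
#.......#########.......................................
#......###########......................................
.......##########.......................................
..........#####.........................................
..........######.......................................#
.......###########....................................##
.......###########....................................##
........#########.....................................##
............##........................................##
........#########.....................................##
.......###########....................................##
.......##########.....................................##
........###############....................
[... 282 characters left out ...]
..............##
.......#########...................................#####
.........####...................................########
..............................................##########
..............................................##########
.............................................###########
.............................................####....###
...........................................########..###
............................#######.......##############
.........................###########.###################
......................##################################
..................######################################
...............#########################################
```

Run:
```python
from h import *
P=[.49,.20,.36]; i=0
def go(th,ph,v=.008):
    global i; i+=1
    ctrl.move_linear([P[0],P[1],P[2]+(.004 if i%2 else 0)],vel=v,attitude=tilt(th,ph))
go(24,20);go(23,-5);go(22,-20);ctrl.sleep(.4); st(); caps(False)
go(23,5);go(24,30);go(27,45);ctrl.sleep(.5); st(); caps()
```

```text
[0.49   0.1999 0.3641] [-1.1  0.5 -4.9] 0.168 108 32.3 [ 0.5   0.06 -1.21  1.92  0.45  1.05  0.65]
caps from corner (dx,dy,score): [(12, 44, 0.94), (11, 17, 0.91), (34, 17, 0.9), (80, 17, 0.9), (58, 18, 0.89), (140, 64, 0.87), (142, -6, 0.87)]
 [0.49 0.2  0.36] [ 0.  -0.9 -4.5] 0.166 108 34.8 [ 0.57 -0.09 -0.9   2.04 -0.38  0.76  1.45]
caps from corner (dx,dy,score): [(11, 40, 0.93), (34, 17, 0.9), (80, 17, 0.9), (11, 16, 0.89), (58, 17, 0.89), (140, 64, 0.87), (131, 102, 0.86)]
###.....................................................
###.....................................................
##......................................................
##.........####.....####................................
#.......#########.########..............................
#......####################.............................
.......###################..............................
..........#####....#####................................
..........######.......................................#
.......##########.....................................##
.......###########............................
[... 621 characters left out ...]
..............##
...................................................#####
................................................########
..............................................##########
..............................................##########
.............................................###########
.............................................####...####
...........................................########..###
............................#######.......##############
.........................###########.###################
......................##################################
...................#####################################
...............#########################################
```

The caps are now an L, with the farthest 82 mm out. There is time for one more short buckle with a bit more +y.

Run:
```python
from h import *
P=[.49,.20,.36]; i=0
def go(th,ph,v=.008):
    global i; i+=1
    ctrl.move_linear([P[0],P[1],P[2]+(.004 if i%2 else 0)],vel=v,attitude=tilt(th,ph))
try:
    go(22,10);go(21,-28); caps(False)
except ctrl.MotionError as e: print(e)
go(22,0);go(24,25);go(27,45);ctrl.sleep(.5); st(); caps()
```

```text
caps from corner (dx,dy,score): [(11, 40, 0.93), (34, 17, 0.9), (80, 18, 0.9), (11, 16, 0.89), (58, 18, 0.89), (140, 64, 0.87), (132, 102, 0.86)]
 [0.4899 0.2001 0.364 ] [ 0.4  0.3 -3.7] 0.168 108 38.6 [ 0.55 -0.09 -0.87  2.03 -0.38  0.77  1.45]
caps from corner (dx,dy,score): [(12, 40, 0.93), (34, 17, 0.9), (80, 17, 0.9), (58, 17, 0.89), (11, 16, 0.89), (140, 64, 0.87), (131, 102, 0.86)]
###.....................................................
###.....................................................
##......................................................
##.........####.....####................................
#.......#########.########..............................
#......####################.............................
.......###################..............................
..........#####....#####................................
..........######.......................................#
.......##########.....................................##
.......###########....................................##
........#########.....................................##
............##..........
[... 529 characters left out ...]
..............##
...................................................#####
................................................########
..............................................##########
..............................................##########
.............................................###########
.............................................####...####
...........................................########..###
............................#######.......##############
.........................###########.###################
......................##################################
...................#####################################
...............#########################################
```

Run:
```python
from h import *
P=[.49,.20,.36]; i=0
def go(th,ph,v=.008):
    global i; i+=1
    ctrl.move_linear([P[0],P[1],P[2]+(0 if i%2 else .004)],vel=v,attitude=tilt(th,ph))
try:
    go(20,5);go(21,-50,.01); st(); caps(False)
except ctrl.MotionError as e: print(e)
go(20,10,.012);go(27,45);ctrl.sleep(.6); st(); caps(False)
```

```text
[0.4899 0.2001 0.3634] [ 0.1 -1.1 -3.7] 0.169 108 39.9 [ 0.27  0.21 -1.12  1.82  0.57  1.34  0.55]
caps from corner (dx,dy,score): [(12, 42, 0.93), (34, 22, 0.92), (80, 26, 0.9), (57, 25, 0.9), (11, 18, 0.9), (140, 64, 0.87), (142, -6, 0.87)]
 [0.49  0.2   0.364] [-0.4 -0.3 -4.6] 0.166 108 41.9 [ 0.59 -0.09 -0.91  2.03 -0.39  0.77  1.45]
caps from corner (dx,dy,score): [(12, 63, 0.93), (32, 52, 0.91), (32, 27, 0.9), (12, 40, 0.9), (12, 14, 0.89), (140, 64, 0.87), (131, 102, 0.87)]
```

The caps are now a tight cluster, all within 64 mm of the corner. One last look before handing in.

Run:
```python
from h import *
ctrl.sleep(.5)
im,_=caps(False); sc=ctrl.capture("scene"); st()
save(np.hstack([cv2.resize(im,(400,300)),cv2.resize(sc,(400,300))]),"fin.png")
```

```text
caps from corner (dx,dy,score): [(12, 63, 0.93), (32, 52, 0.91), (32, 27, 0.9), (12, 40, 0.9), (12, 14, 0.9), (140, 64, 0.87), (131, 102, 0.87)]
 [0.49  0.2   0.364] [-0.2 -0.1 -4.5] 0.168 108 42.5 [ 0.59 -0.09 -0.91  2.03 -0.39  0.77  1.46]
```

View pics/fin.png

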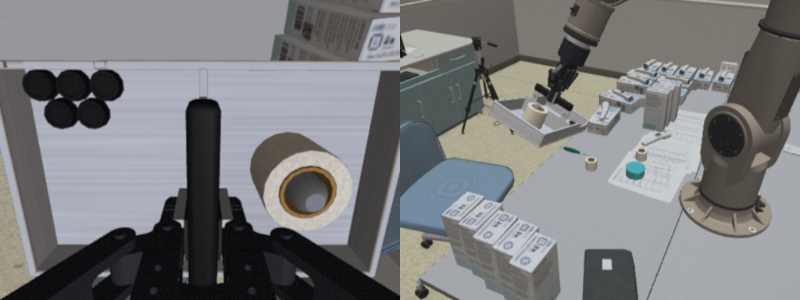

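The five caps are packed in the pick corner around (85,40) to (113,95), the roll is on its post at (195,308), and the tray is held tilted in the air. Nothing else has moved.

```bash
python3 -c "
from rig import ctrl
print(ctrl.sign_off())"
```

```text
the job is handed in; nothing more can be done
None
```

The job is handed in at about 43 s of the 70 s: the label roll is down on its post, and the tray is held still in the air, tilted about 27°, with all five caps gathered in the pick corner, the farthest about 64 mm out.

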